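# Tip three nuts out of the pouring cup by weight

## Robot

A 6-joint arm with a two-finger parallel gripper is mounted at the origin on a cart in front of the work surface, level with it; the furniture and walls round the work are solid. World frame = base frame: x ahead of the robot, y to its left, z up, the work surface at z = 0. Lengths are in m, angles in rad, forces in N, time in s.
With the tool pointing down it reaches from about 0.375 to 0.9 m from the base axis. Payload 3.1 kg.
Tool frame: the origin (TCP) lies midway between the tips of the shut fingers; the grasp point (between the pads) lies 19 mm behind it; z points along the fingers, y is the line along which they close (so a half turn about z gives the same grasp; the last joint's range is limited). The gripper opens to 85 mm and grips with 20 to 120 N. Pads are 22 mm wide; open, the fingers measure 114 mm over their backs; the gripper's body (76 mm by 85 mm) begins 54 mm behind the grasp point. The pads swing forward as they close: fully open they stand 13 mm farther back than shut.
Start: joints at [1.01, 0.527, 1.433, -0, 1.181, -0.178], TCP at [0.233, 0.58, 0.231] pointing down, gripper open.
Joint ranges: [-3.08, 3.08], [-0.75, 2.2], [0.22, 2.44], [-1.43, 4.57], [0, 2.65], [-2.85, 2.85]. Speed limits (rad/s): [2.79, 2.79, 3.14, 3.14, 3.14, 3.14].

## Interface

Orientations are given as a unit quaternion [x, y, z, w].
In Python, from station import manip gives the robot as it stands.
- The arm moves only by the tool move_arm, never from a script. Its argument "increments" is a list that holds one entry, the list of rows, each a list of 5 numbers: the gripper's target within -1 to 1 (shut at 1, half-way at 0, fully open at -1), then the shift along the world's x, y, z in m, then the turn about the world's z in degrees. In form: [[[fingers, dx, dy, dz, twist], ...]]. A call has 1 to 8 rows; each row shifts and turns the commanded pose from where the row before left it; what a row does not reach is not made up. A row lasts 1/10 s, in which the tool goes at most 50 mm and 8.59 degrees, less where a joint would pass 70% of its speed; a pose out of reach is approached as far as the arm can. A call with a gripper value outside its range is refused whole. The fingers move at their own pace and stop on an object; "newtons" is the grip in N (left out, the last holds). Time passes only in rows, so rows that do not move let the fingers close. It gives the time, the measured TCP pose, the force, the opening and the grip force at its end, in the units of the state.
- manip.sense(): the state, without advancing time (a new reading comes with each control period).
- manip.snapshot(name): name is "scene" or "top" or "wrist"; returns a dict with "img" (480x640x3 uint8, red, green, blue), "fx", "fy", "cx", "cy" (pixels), "k1" (the pictures are not rectified: a ray, as slopes to the right and down, at radius r is drawn at 1 + k1 r^2 times it, then the intrinsics apply), "world_to_cam" (4x4, takes a point from world to camera coordinates); the wrist camera has in their place "tool_from_camera" (4x4, takes a point from camera to tool coordinates, whose origin is the TCP and whose axes are the flange's). Camera axes: x right, y down, z forward; pixel columns grow to the right and rows downward; lengths in m; the calibration is good to about 2 mm. A picture is of the moment at which its call begins: read the wrist's pose just before it. There is no depth.
- manip.sign_off(): hands the job in; it is judged then, once.
Trained networks look in the newest picture that a camera, given by its name, has taken for a name from the list of things; names that differ only in an ending like _2 or _b are one class to them, and where a whole thing is asked for, a point or a joint stands for the part that bears it (a point fixed in the world has none). Each returns a list of dicts, best first, with "confidence" (0 to 1); they miss things now and then, are a little off and sometimes report something else, mostly with a low value. They report only what shows in the picture. A call takes as long as a camera call. They do not tell look-alikes from the thing itself.
- manip.spot_in(label, camera): "xyz" ([x, y, z] in m, in world coordinates, good to about 4 mm: the middle of the surface that is visible of it).
- manip.mark_of(label, camera): "xyz" ([x, y, z] in m, in world coordinates, good to about 4 mm: a listed point, or the origin of a listed thing).
The state is a dict: "t": time; "q": joint angles; "qd": joint speeds; "tau": joint torques, N m; "tcp_pos": TCP position; "tool_rot": TCP orientation; "force": force on the tool from outside, world axes, zero at the start; "ft_torque": the same for the moment, N m; "finger_gap": opening from 0.0 (shut) to 1.0 (fully open); "gripper_force": force on a finger pad.
Only numpy, scipy, OpenCV 4.12 (cv2) and the standard library are available. Lean on these libraries where they do the work, as an engineer would, in place of code of your own. Each camera call takes 0.05 s, during which the arm holds its last target. There are 200 camera calls.

## Task

Lift the steel pouring cup by its black grip and tip it slowly, spout down, over the round tin until exactly three of its five nuts have slid into the tin; go by the weight lost. Then set the cup back upright on its plywood board with the other two nuts still in it and let go. Leave the tin standing on its rubber mat where it is, and leave the roll of tape, the glue bottle and the tin of screws alone.

Things in the scene. Friction and masses are not known exactly. Their poses are not given: they have to be found in the camera images.
- cup_grip (a point): grasp point of the pouring cup, on its flat black grip: a plate 14 mm thick along x, 50 mm wide along y, 52 mm high, standing across the cup. The point is 16 mm below the plate's top, 116 mm above the cup's underside; the plate is free to 36 mm below it, the nuts and the chute's walls begin 25 mm below it. Axes: z up, -x to the spout; a negative turn about y lowers the spout
- cup_lip (a point): middle of the cup's lip, over which the nuts leave: 82 mm to the spout side (-x) of the grip point and 52 mm below it. When the cup is tipped slowly the nuts slide out singly, foremost first, some 7 to 10 degrees of tilt apart. The first goes at 17 to 34 degrees, depending on how slippery the nuts are, which cannot be seen; below 14 degrees none leaves
- cup: the pouring cup: loose, folded steel, 200 g empty, 132 mm high, 185 mm long, 60 mm wide; origin under its centre, axes as the grip's. Flat foot from 58 mm before (-x) to 74 mm behind the origin
- cup_chute (a point): middle of the chute's floor: open-topped, 38 mm wide, walls 24 mm high, closed at the back; floor rises to the spout and flattens from 36 degrees at the back to 4 at the lip. In it five equal hexagon nuts lie flat in single file: 30 mm across flats, 17 mm thick, 65 g, so the cup gets 0.64 N lighter with each
- board: plywood board, fixed to the bench, 180 x 100 x 9 mm, on which the cup stands, long side along x; origin at the centre of its underside
- tin: open round tin (loose, 300 g), 127 mm across, 48 mm high, inner diameter 118 mm, inner floor 3 mm up, empty at the start; origin at the centre of its underside
- mat: rubber mat, fixed to the bench, 160 x 160 x 5 mm, on which the tin stands; origin at the centre of its underside
- tape: roll of black tape lying on the bench, 53 mm across, 19 mm high; origin under its centre; leave it alone
- glue: glue bottle standing on the bench, 57 mm across, 177 mm high; origin under its centre; leave it alone
- screws: small tin of screws standing on the bench, 74 mm across, 42 mm high; origin under its centre; leave it alone
There are look-alikes about, which are no part of the job. What is shaped like the board but blue is not meant.

How it is judged:
By the outcome, as a careful person would: the job done as asked, in the order asked, and still so for the second after the job is handed in, with the robot touching nothing.
It also fails if it takes over 69 s, if anything falls off the work surface, if the arm or the gripper's body presses on something with over 40 N, if the wrist force passes 120 N, or if a joint passes its speed limit or range.

## Working session

There is one attempt and no reset: what is moved stays moved. The work goes in short steps, Python scripts to look and compute and a tool call to move; the robot and the scene stay as the last step left them, time stands still between calls to the robot, and variables do not carry over. Pictures are saved under pics/ and viewed, at most 10 in all, crops included, and the job is handed in when it is done.

Besides the shell and the picture viewer there is one more tool, called after "Request:" in YAML: its name, and indented under it one key for each argument. move_arm: Moves the arm, as the interface text tells. Its arguments: {"type":"object","properties":{"increments":{"type":"array","items":{"type":"array","items":{"type":"array","items":{"type":"number"}}}},"newtons":{"type":"number"}},"required":["increments"]}

```bash
ls; mkdir -p pics; python3 - <<'E'
from station import manip
import cv2,numpy as np
s=manip.sense(); print({k:np.round(v,3).tolist() for k,v in s.items()})
ims=[]
for c in("scene","top"):
    d=manip.snapshot(c); cv2.imwrite(f"pics/{c}0.png",d["img"][:,:,::-1])
    for l in("cup_grip","cup_lip","cup","cup_chute","board","tin","mat","tape","glue","screws"):
        r=manip.mark_of(l,c); print(c,l,[(np.round(x["xyz"],3).tolist(),round(x["confidence"],2)) for x in r[:3]])
print([m for m in dir(manip) if m[0]!='_'])
E
```

```text
pics
{'t': 0.0, 'q': [1.011, 0.528, 1.434, -0.0, 1.181, -0.179], 'qd': [-0.0, 0.001, 0.002, 0.0, 0.002, -0.0], 'tau': [-0.001, -44.233, -17.803, -0.0, 0.008, 0.0], 'tcp_pos': [0.232, 0.579, 0.23], 'tool_rot': [0.19, 0.982, -0.001, -0.0], 'force': [0.547, 1.221, -0.454], 'ft_torque': [0.003, -0.031, 0.0], 'gripper_force': 0.0, 'finger_gap': 1.001}
scene cup_grip [([0.531, -0.127, 0.124], 0.91)]
scene cup_lip [([0.448, -0.122, 0.072], 0.93)]
scene cup [([0.533, -0.13, 0.127], 0.71), ([0.532, -0.128, 0.003], 0.69)]
scene cup_chute [([0.531, -0.126, 0.058], 0.59)]
scene board [([0.534, -0.131, 0.001], 0.89), ([0.608, 0.05, -0.003], 0.73)]
scene tin [([0.57, 0.278, 0.007], 0.56)]
scene mat [([0.564, 0.279, 0.002], 0.75)]
scene tape [([0.426, 0.05, -0.0], 0.6)]
scene glue [([0.769, -0.076, 0.0], 0.57)]
scene screws [([0.444, 0.459, 0.002], 0.7)]
top cup_grip [([0.53, -0.125, 0.125], 0.86), ([0.534, -0.133, 0.002], 0.37)]
top cup_lip [([0.448, -0.12, 0.074], 0.83)]
top cup [([0.531, -0.126, 0.009], 0.66)]
top cup_chute [([0.531, -0.13, 0.058], 0.85)]
top board [([0.607, 0.05, 0.002], 0.71), ([0.534, -0.135, -0.004], 0.57)]
top tin [([0.573, 0.284, 0.003], 0.73), ([0.42, 0.047, -0.005], 0.65)]
top mat []
top tape [([0.421, 0.049, -0.007], 0.59)]
top glue [([0.771, -0.078, -0.0], 0.68), ([0.531, -0.127, 0.011], 0.41)]
top screws [([0.444, 0.459, 0.003], 0.96)]
['PlanningError', 'mark_of', 'sense', 'sign_off', 'snapshot', 'spot_in']
```

View pics/scene0.png

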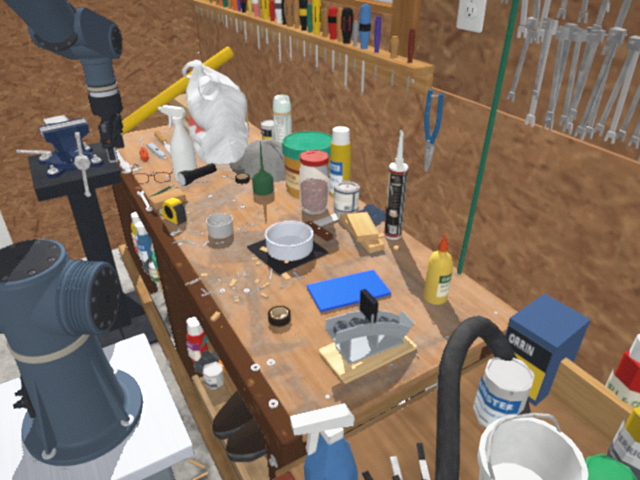

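View pics/top0.png

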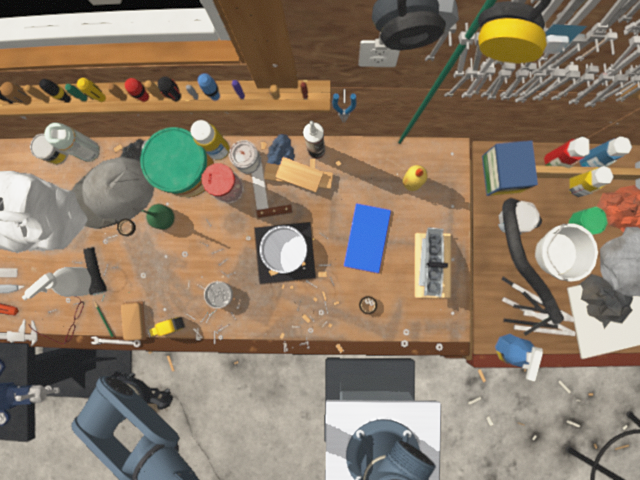

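The scene view shows the cup on its plywood board at (370,330), with the blue look-alike at (348,290), the tin on its black mat at (289,242), the tape at (279,316) and the glue at (438,275). In the top view the cup is at (432,262) with its spout towards the robot, and the tin is at (284,249). I'm moving above the cup now.

Request:
move_arm:
  increments:
    - [[-1,0.019,-0.044,0,2.75],[-1,0.019,-0.044,0,2.75],[-1,0.019,-0.044,0,2.75],[-1,0.019,-0.044,0,2.75],[-1,0.019,-0.044,0,2.75],[-1,0.019,-0.044,0,2.75],[-1,0.019,-0.044,0,2.75],[-1,0.019,-0.044,0,2.75]]

```text
t: 1.9
tcp_pos: [0.3855, 0.2263, 0.2317]
tool_rot: [-0.002, 1.0, 0.0, 0.001]
force: [1.4, 0.4, 0.9]
finger_gap: 0.999
gripper_force: 0.0
```

Request:
move_arm:
  increments:
    - [[-1,0.019,-0.044,0,0],[-1,0.019,-0.044,0,0],[-1,0.019,-0.044,0,0],[-1,0.019,-0.044,0,0],[-1,0.019,-0.044,0,0],[-1,0.0,-0.044,0,0],[-1,0.0,-0.044,0,0],[-1,0,0,0,0]]

```text
t: 2.7
tcp_pos: [0.4812, -0.0854, 0.2316]
tool_rot: [0.002, 1.0, -0.001, 0.001]
force: [1.1, -1.1, 0.3]
finger_gap: 0.998
gripper_force: 0.0
```

```bash
cat > h.py <<'E'
from station import manip
import cv2,numpy as np
from scipy.spatial.transform import Rotation as R
def st():
    s=manip.sense(); R_=R.from_quat(s["tool_rot"]).as_matrix()
    print("t",round(s["t"],2),"p",np.round(s["tcp_pos"],4),"F",np.round(s["force"],2),"M",np.round(s["ft_torque"],3),"gap",round(s["finger_gap"],3),"gf",round(s["gripper_force"],1),"yawY",round(np.degrees(np.arctan2(R_[1,1],R_[0,1])),2),"toolz",np.round(R_[:,2],3),"q",np.round(s["q"],2)); return s
def marks(cam,ls,fn=None,k=2):
    d=manip.snapshot(cam)
    if fn: cv2.imwrite(f"pics/{fn}.png",d["img"][:,:,::-1])
    for l in ls: print(cam,l,[(np.round(x["xyz"],4).tolist(),round(x["confidence"],2)) for x in manip.mark_of(l,cam)[:k]])
    return d
E
python3 - <<'E'
from h import *
st()
marks("wrist",["cup_grip","cup_lip","cup","board"],"w1")
d=manip.snapshot("scene");c=d["img"][270:390,300:440,::-1]
cv2.imwrite("pics/c1.png",cv2.resize(c,None,fx=5,fy=5,interpolation=cv2.INTER_CUBIC))
E
```

```text
t 2.7 p [ 0.4812 -0.0854  0.2316] F [ 1.05 -1.11  0.31] M [ 0.069 -0.052  0.017] gap 0.998 gf 0.0 yawY 89.76 toolz [ 0.002 -0.003 -1.   ] q [-0.4   0.34  1.77 -0.    1.03 -1.97]
wrist cup_grip [([0.5316, -0.1252, 0.1223], 0.94)]
wrist cup_lip []
wrist cup [([0.5331, -0.1249, 0.0093], 0.65)]
wrist board [([0.6128, 0.0497, 0.0002], 0.91)]
```

View pics/c1.png

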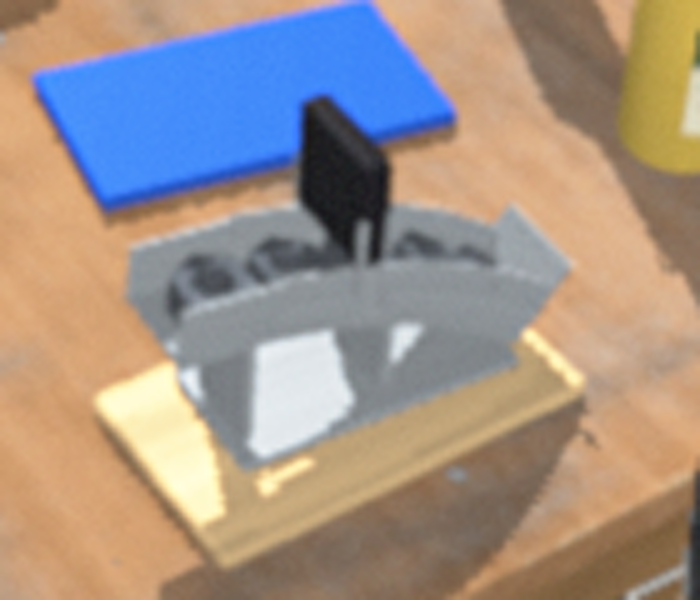

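View pics/w1.png

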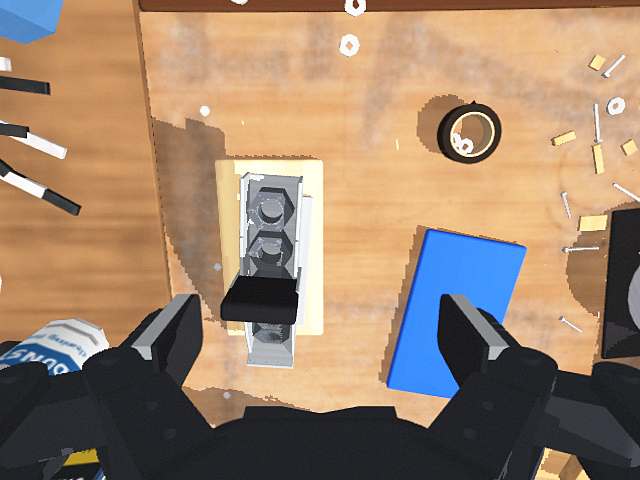

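The cup's front leg slopes up from the foot to the lip and its spout faces -x. The black plate is at (260,298) in the wrist view and square to the axes. The arm can only twist about z, so the tool can't tip the cup directly. I'll grip the plate across its 50 mm width, so the cup can pivot about y between the pads, and tip it by pushing the sloping front leg against an edge. I'll pre-tip it on the fixed board, then finish on the tin's rim.

Request:
move_arm:
  increments:
    - [[-1,0.025,-0.02,0,0],[-1,0.025,-0.02,0,0],[-1,0,0,-0.03,0],[-1,0,0,-0.04,0],[-1,0,0,-0.03,0],[-1,0,0,-0.02,0],[-1,0,0,-0.01,0],[-1,0,0,0,0]]

```text
t: 3.8
tcp_pos: [0.5292, -0.1187, 0.1002]
tool_rot: [-0.002, 1.0, 0.001, -0.001]
force: [-0.3, -0.9, 0.2]
finger_gap: 0.998
gripper_force: 0.0
```

```bash
python3 - <<'E'
from h import *
st(); marks("scene",["cup_grip"]); marks("top",["cup_grip","cup_lip"])
E
```

```text
t 3.8 p [ 0.5292 -0.1187  0.1002] F [-0.26 -0.91  0.15] M [0.004 0.018 0.011] gap 0.998 gf 0.0 yawY 90.22 toolz [-0.003  0.001 -1.   ] q [-0.43  0.61  1.75  0.    0.78 -2.  ]
scene cup_grip [([0.5321, -0.1263, 0.1229], 0.71)]
top cup_grip [([0.5263, -0.1271, 0.1222], 0.57)]
top cup_lip []
```

Request:
move_arm:
  increments:
    - [[-1,0.002,-0.007,0,0],[0,0,0,0,0],[1,0,0,0,0],[1,0,0,0,0],[1,0,0,0,0],[1,0,0,0,0],[1,0,0,0,0],[1,0,0,0,0]]
  newtons: 40

```text
t: 4.85
tcp_pos: [0.5319, -0.127, 0.1017]
tool_rot: [-0.001, 1.0, -0.0, 0.0]
force: [-0.6, 0.4, 5.0]
finger_gap: 0.586
gripper_force: 41.7
```

Request:
move_arm:
  increments:
    - [[1,0,0,0.01,0],[1,0,0,0.02,0],[1,0,0,0.02,0],[1,0,0,0,0],[1,0,0,0,0]]

```text
t: 5.35
tcp_pos: [0.5313, -0.1268, 0.1508]
tool_rot: [-0.001, 1.0, 0.0, -0.0]
force: [-1.0, -0.3, -4.8]
finger_gap: 0.581
gripper_force: 43.0
```

```bash
cat >> h.py <<'E'
def weigh(n=8,cam="scene",ls=("cup_lip","cup_grip"),fn=None):
    F=[]
    for i in range(n):
        F.append(manip.sense()["force"][2]); d=manip.snapshot(cam)
    if fn: cv2.imwrite(f"pics/{fn}.png",d["img"][:,:,::-1])
    s=st(); print("Fz mean",np.mean(F).round(3),"+-",(np.std(F)/n**.5).round(3))
    P={}
    for l in ls:
        r=manip.mark_of(l,cam); print(l,[(np.round(x["xyz"],4).tolist(),round(x["confidence"],2)) for x in r[:1]])
        if r: P[l]=np.array(r[0]["xyz"])
    if "cup_lip" in P:
        g=P.get("cup_grip",np.array(s["tcp_pos"])+[0,0,.024]); v=P["cup_lip"]-g; v2=P["cup_lip"]-np.array(s["tcp_pos"])-[0,0,.024]
        for w in(v,v2): print("tilt~",np.degrees(np.arctan2(-w[2],np.hypot(w[0],w[1]))-np.arctan2(52,82)).round(1))
E
python3 - <<'E'
from h import *
weigh()
E
```

```text
t 5.75 p [ 0.5315 -0.1269  0.1507] F [-0.52  0.62 -4.96] M [-0.038  0.047 -0.022] gap 0.584 gf 43.0 yawY 90.13 toolz [-0.001  0.    -1.   ] q [-0.44  0.53  1.71 -0.    0.9  -2.01]
Fz mean -5.033 +- 0.142
cup_lip [([0.4506, -0.1179, 0.1201], 0.79)]
cup_grip [([0.5297, -0.1271, 0.1732], 0.97)]
tilt~ 1.3
tilt~ 1.5
```

Request:
move_arm:
  increments:
    - [[1,0.034,-0.008,0,0],[1,0.034,-0.008,0,0],[1,0.034,-0.008,0,0],[1,0.034,-0.008,0,0],[1,0.03,-0.006,0,0],[1,0,0,-0.03,0],[1,0,0,-0.024,0],[1,0,0,0,0]]

```text
t: 6.65
tcp_pos: [0.6962, -0.1641, 0.0939]
tool_rot: [-0.001, 1.0, 0.001, -0.003]
force: [-0.4, 0.3, -4.9]
finger_gap: 0.583
gripper_force: 43.2
```

```bash
python3 - <<'E'
from h import *
weigh(3)
E
```

```text
t 6.8 p [ 0.6978 -0.1651  0.0977] F [ 1.16  1.04 -5.9 ] M [-0.032  0.009  0.017] gap 0.582 gf 43.3 yawY 90.13 toolz [-0. -0. -1.] q [-0.39  0.8   1.28 -0.    1.06 -1.96]
Fz mean -5.061 +- 0.2
cup_lip [([0.6152, -0.1585, 0.0653], 0.9)]
cup_grip [([0.6984, -0.1648, 0.1182], 0.63)]
tilt~ -0.0
tilt~ 1.9
```

Request:
move_arm:
  increments:
    - [[1,-0.006,0,-0.001,0],[1,-0.004,0,0,0],[1,-0.003,0,0,0],[1,-0.004,0,0.0015,0],[1,-0.004,0,0.002,0],[1,0,0,0,0]]
  newtons: 25

```text
t: 7.5
tcp_pos: [0.678, -0.1653, 0.1007]
tool_rot: [-0.001, 1.0, -0.0, 0.002]
force: [2.5, 0.2, -6.7]
finger_gap: 0.58
gripper_force: 42.1
```

```bash
python3 - <<'E'
from h import *
weigh(2)
E
```

```text
t 7.6 p [ 0.6781 -0.1653  0.1006] F [ 2.2   0.55 -4.38] M [ 0.047 -0.718  0.043] gap 0.583 gf 42.2 yawY 90.12 toolz [ 0.003 -0.001 -1.   ] q [-0.4   0.77  1.34  0.    1.03 -1.97]
Fz mean -6.175 +- 0.384
cup_lip [([0.5931, -0.1606, 0.0686], 0.57)]
cup_grip [([0.6776, -0.17, 0.1229], 0.7)]
tilt~ 0.2
tilt~ 1.0
```

Request:
move_arm:
  increments:
    - [[1,-0.004,0,0.002,0],[1,-0.004,0,0.0015,0],[1,-0.004,0,0.0015,0],[1,0,0,0,0]]
  newtons: 20

```text
t: 8.1
tcp_pos: [0.6641, -0.1646, 0.1053]
tool_rot: [-0.001, 1.0, 0.0, -0.0]
force: [3.1, 0.9, -3.5]
finger_gap: 0.581
gripper_force: 27.6
```

```bash
python3 - <<'E'
from h import *
weigh(2)
E
```

```text
t 8.2 p [ 0.6643 -0.1649  0.105 ] F [ 3.12  0.84 -4.27] M [ 0.272 -0.597  0.017] gap 0.581 gf 27.6 yawY 90.13 toolz [-0.001  0.    -1.   ] q [-0.41  0.75  1.37 -0.    1.02 -1.98]
Fz mean -3.509 +- 0.01
cup_lip [([0.5923, -0.1643, 0.0632], 0.86)]
cup_grip [([0.6625, -0.1642, 0.1286], 0.79)]
tilt~ 10.6
tilt~ 10.0
```

Request:
move_arm:
  increments:
    - [[1,-0.003,0,0.001,0],[1,-0.002,0,0.001,0],[1,0,0,0,0],[1,0,0,0.02,0],[1,0,0,0.04,0],[1,0,0,0,0]]
  newtons: 20

```text
t: 8.9
tcp_pos: [0.6617, -0.1669, 0.1718]
tool_rot: [-0.001, 1.0, -0.003, 0.003]
force: [1.6, -2.3, -4.0]
finger_gap: 0.578
gripper_force: 25.5
```

```bash
python3 - <<'E'
from h import *
weigh(3,fn="s2"); marks("top",["tin","mat"]); 
d=manip.snapshot("scene"); cv2.imwrite("pics/s2c.png",cv2.resize(d["img"][170:370,220:460,::-1],None,fx=3,fy=3,interpolation=cv2.INTER_CUBIC))
for l in("tin","mat"): print(l,manip.mark_of(l,"scene"),manip.spot_in(l,"scene"))
E
```

```text
t 9.05 p [ 0.6578 -0.1649  0.1656] F [-0.89  0.48 -5.13] M [0.009 0.085 0.045] gap 0.579 gf 25.5 yawY 90.13 toolz [-0.005  0.001 -1.   ] q [-0.41  0.67  1.34 -0.    1.13 -1.98]
Fz mean -4.899 +- 0.391
cup_lip [([0.5865, -0.1651, 0.1271], 0.65)]
cup_grip [([0.6595, -0.1632, 0.1897], 0.83)]
tilt~ 8.2
tilt~ 8.8
top tin [([0.5736, 0.2837, 0.0039], 0.91)]
top mat [([0.5757, 0.2794, 0.0054], 0.61)]
tin [{'xyz': [0.5673, 0.2784, 0.0042], 'confidence': 0.66}] [{'xyz': [0.5701, 0.2923, 0.0329], 'confidence': 0.62}]
mat [{'xyz': [0.5627, 0.2811, 0.0008], 'confidence': 0.87}] [{'xyz': [0.5184, 0.2298, 0.0039], 'confidence': 0.93}]
```

View pics/s2c.png

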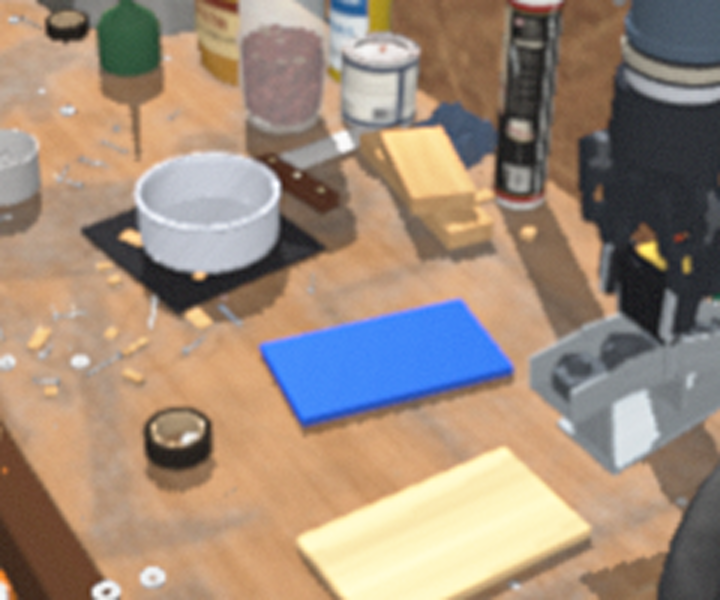

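The tilt holds in the grip, at about 9° after lifting. The crop shows the tin at (208,210) on its mat, with free bench on its -y side over the blue board. I'll turn the spout to +y and approach from there.

Request:
move_arm:
  increments:
    - [[1,-0.04,0,0.01,-7.5],[1,-0.04,0.01,0.01,-7.5],[1,-0.007,0.032,0,-7.5],[1,0,0.032,0,-7.5],[1,0,0.032,0,-7.5],[1,0,0.032,0,-7.5],[1,0,0.032,0,-7.5],[1,0,0.032,0,-7.5]]
  newtons: 25

```text
t: 10.35
tcp_pos: [0.5731, 0.0383, 0.1873]
tool_rot: [0.502, 0.865, 0.0, 0.001]
force: [0.9, -0.6, -5.4]
finger_gap: 0.582
gripper_force: 28.7
```

Request:
move_arm:
  increments:
    - [[1,0,0.032,0,-7.5],[1,0,0.032,0,-7.5],[1,0,0.03,0,-7.5],[1,0,0.025,0,-7.5],[1,0,0.004,0,0],[1,0,0,0,0]]

```text
t: 10.95
tcp_pos: [0.5729, 0.1609, 0.1871]
tool_rot: [0.705, 0.709, 0.0, 0.0]
force: [-0.3, -0.3, -6.1]
finger_gap: 0.582
gripper_force: 28.7
```

```bash
python3 - <<'E'
from h import *
weigh(4,fn="s3"); marks("top",["tin","cup_lip","cup_grip"],"t3")
marks("wrist",["tin","cup_lip","cup_grip"],"w3")
E
```

```text
t 11.15 p [0.5731 0.1589 0.1869] F [ 0.48 -0.5  -4.11] M [ 0.069 -0.022 -0.024] gap 0.576 gf 28.7 yawY 0.08 toolz [ 0. -0. -1.] q [ 0.08  0.54  1.56 -0.    1.05  0.08]
Fz mean -5.577 +- 0.239
cup_lip [([0.5702, 0.2311, 0.144], 0.65)]
cup_grip [([0.5708, 0.1553, 0.2082], 0.73)]
tilt~ 7.9
tilt~ 10.4
top tin [([0.5709, 0.2814, 0.0024], 0.88)]
top cup_lip [([0.5718, 0.1605, 0.2062], 0.43)]
top cup_grip []
wrist tin [([0.5676, 0.2749, 0.0009], 0.98), ([0.7682, -0.0761, -0.0007], 0.18)]
wrist cup_lip [([0.5727, 0.2295, 0.1469], 0.59)]
wrist cup_grip [([0.5715, 0.1561, 0.2108], 0.89)]
```

View pics/w3.png

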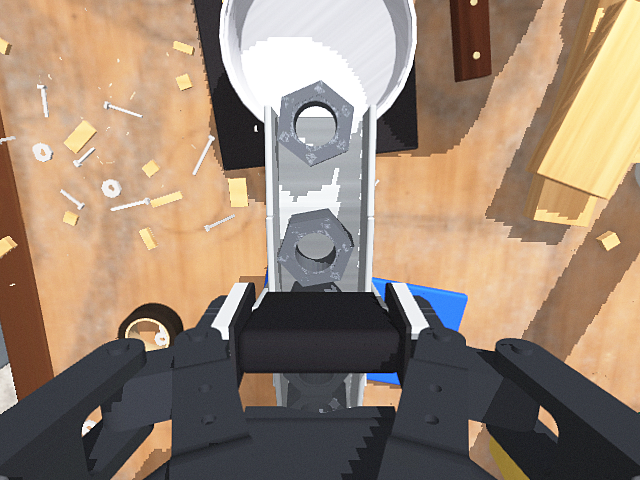

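The wrist view shows two nuts ahead of the plate, with the foremost at (316,120) right at the lip and over the near side of the tin. It slid forward when the arm braked, so from here I'll make only slow, small moves.

Request:
move_arm:
  increments:
    - [[1,0,0.001,-0.004,0],[1,0,0.001,-0.006,0],[1,0,0.001,-0.007,0],[1,0,0.001,-0.008,0],[1,0,0.001,-0.007,0],[1,0,0.001,-0.005,0],[1,0,0.001,-0.003,0],[1,0,0.001,-0.001,0]]
  newtons: 25

```text
t: 12.45
tcp_pos: [0.5727, 0.1681, 0.1453]
tool_rot: [0.706, 0.708, -0.0, -0.0]
force: [-0.3, 0.2, -5.0]
finger_gap: 0.582
gripper_force: 28.7
```

Request:
move_arm:
  increments:
    - [[1,0,0.001,0,0],[1,0,0.002,0,0],[1,0,0.002,0,0],[1,0,0.001,0,0],[1,0,0.001,0,0]]

```text
t: 12.95
tcp_pos: [0.5729, 0.1751, 0.146]
tool_rot: [0.706, 0.708, 0.0, 0.0]
force: [0.5, 0.3, -4.8]
finger_gap: 0.579
gripper_force: 28.7
```

```bash
python3 - <<'E'
from h import *
weigh(4)
marks("wrist",["tin","cup_lip","cup_grip"],"w4")
E
```

```text
t 13.15 p [0.5728 0.175  0.1458] F [ 0.05 -0.56 -5.51] M [ 0.11  -0.021  0.001] gap 0.579 gf 28.7 yawY 0.13 toolz [ 0. -0. -1.] q [ 0.11  0.6   1.58 -0.    0.96  0.11]
Fz mean -5.323 +- 0.193
cup_lip []
cup_grip [([0.5715, 0.1739, 0.1666], 0.77)]
wrist tin [([0.5683, 0.2784, 0.0016], 0.86), ([0.5725, 0.2443, 0.1039], 0.47)]
wrist cup_lip [([0.5743, 0.2464, 0.1084], 0.9)]
wrist cup_grip [([0.5704, 0.1766, 0.1698], 0.84)]
```

Request:
move_arm:
  increments:
    - [[1,0,0.001,0,0],[1,0,0.0015,0,0],[1,0,0.0015,0.0003,0],[1,0,0.0015,0.0005,0],[1,0,0.0015,0.0005,0],[1,0,0,0,0]]
  newtons: 20

```text
t: 14.05
tcp_pos: [0.5727, 0.1819, 0.1471]
tool_rot: [0.706, 0.708, -0.0, 0.0]
force: [0.1, -1.1, -5.2]
finger_gap: 0.583
gripper_force: 28.7
```

```bash
python3 - <<'E'
from h import *
weigh(3,"wrist",("tin","cup_lip","cup_grip"),"w5")
E
```

```text
t 14.2 p [0.5727 0.1819 0.1471] F [-0.29 -1.33 -5.78] M [-0.24   0.089 -0.024] gap 0.58 gf 28.7 yawY 0.13 toolz [-0. -0. -1.] q [ 0.12  0.6   1.57 -0.    0.97  0.12]
Fz mean -5.217 +- 0.267
tin [([0.5681, 0.2813, 0.0011], 0.88)]
cup_lip [([0.5749, 0.2524, 0.1088], 0.59)]
cup_grip [([0.5724, 0.1821, 0.1729], 0.79)]
tilt~ 10.0
tilt~ 9.0
```

Request:
move_arm:
  increments:
    - [[1,0,0.0015,0.0005,0],[1,0,0.0015,0.0005,0],[1,0,0.0015,0.0005,0],[1,0,0.0015,0.0005,0],[1,0,0,0,0]]
  newtons: 20

```text
t: 14.85
tcp_pos: [0.5729, 0.1882, 0.1493]
tool_rot: [0.706, 0.708, 0.0, 0.0]
force: [-0.9, -2.0, -5.5]
finger_gap: 0.583
gripper_force: 28.7
```

```bash
python3 - <<'E'
from h import *
weigh(3,"wrist",("tin","cup_lip","cup_grip"),"w6")
E
```

```text
t 15.0 p [0.5729 0.1881 0.1492] F [-0.74 -0.93 -4.36] M [-0.262  0.07   0.006] gap 0.583 gf 28.7 yawY 0.12 toolz [ 0.  0. -1.] q [0.13 0.6  1.57 0.   0.98 0.13]
Fz mean -5.096 +- 0.215
tin [([0.572, 0.2841, 0.0006], 0.64)]
cup_lip [([0.5721, 0.2541, 0.1092], 0.88)]
cup_grip [([0.5701, 0.1868, 0.1702], 0.56)]
tilt~ 9.8
tilt~ 11.8
```

```bash
python3 - <<'E'
from h import *
marks("top",["tin"],"t6")
manip.snapshot("scene"); print([np.round(r["xyz"],4) for r in manip.mark_of("tin","scene")])
a=cv2.imread("pics/top0.png",0);b=cv2.imread("pics/t6.png",0);c=cv2.imread("pics/t3.png",0)
# left half + far rim of the tin (image left = +y)
for nm,i in(("t3",c),("t6",b)):
  for (x0,y0,w,h) in ((254,222,22,56),(250,215,70,75)):
    T=a[y0:y0+h,x0:x0+w]; S=i[y0-8:y0+h+8,x0-8:x0+w+8]
    r=cv2.matchTemplate(cv2.resize(S,None,fx=8,fy=8,interpolation=2),cv2.resize(T,None,fx=8,fy=8,interpolation=2),cv2.TM_CCOEFF_NORMED)
    _,m,_,l=cv2.minMaxLoc(r); print(nm,(x0,y0),"shift px",l[0]/8-8,l[1]/8-8,round(m,3))
E
```

```text
top tin [([0.5731, 0.29, 0.0042], 0.93)]
[array([0.5704, 0.284 , 0.0082])]
t3 (254, 222) shift px 0.0 0.0 0.999
t3 (250, 215) shift px -0.375 0.0 0.779
t6 (254, 222) shift px -1.875 -0.25 0.902
t6 (250, 215) shift px -2.125 -0.125 0.518
```

Request:
move_arm:
  increments:
    - [[1,0,-0.002,0,0],[1,0,-0.004,0,0],[1,0.003,-0.006,0,0],[1,0.008,-0.008,0,0],[1,0.013,-0.009,-0.003,0],[1,0.015,-0.007,-0.006,0],[1,0.015,-0.004,-0.008,0],[1,0.012,-0.002,-0.008,0]]
  newtons: 30

```text
t: 16.15
tcp_pos: [0.6413, 0.1447, 0.1234]
tool_rot: [0.707, 0.707, 0.001, 0.001]
force: [0.2, -0.1, -4.8]
finger_gap: 0.581
gripper_force: 32.3
```

Request:
move_arm:
  increments:
    - [[1,0.008,-0.001,-0.007,0],[1,0.004,0,-0.005,0],[1,0.001,0,-0.003,0],[1,0,0,-0.002,0],[1,0,0,0,0]]

```text
t: 16.65
tcp_pos: [0.651, 0.1453, 0.1068]
tool_rot: [0.706, 0.708, -0.0, -0.0]
force: [-0.5, -0.1, -5.2]
finger_gap: 0.582
gripper_force: 32.4
```

```bash
python3 - <<'E'
from h import *
weigh(3,"wrist",("mat","cup_lip","cup_grip"),"w7")
E
```

```text
t 16.8 p [0.6517 0.1453 0.1076] F [ 0.39 -0.46 -4.56] M [ 0.101 -0.044  0.041] gap 0.58 gf 32.4 yawY 0.15 toolz [ 0.  0. -1.] q [0.05 0.73 1.42 0.   1.   0.05]
Fz mean -5.524 +- 0.211
mat []
cup_lip [([0.6513, 0.2162, 0.0664], 0.89)]
cup_grip [([0.6494, 0.144, 0.1299], 0.88)]
tilt~ 8.9
tilt~ 10.2
```

View pics/w7.png

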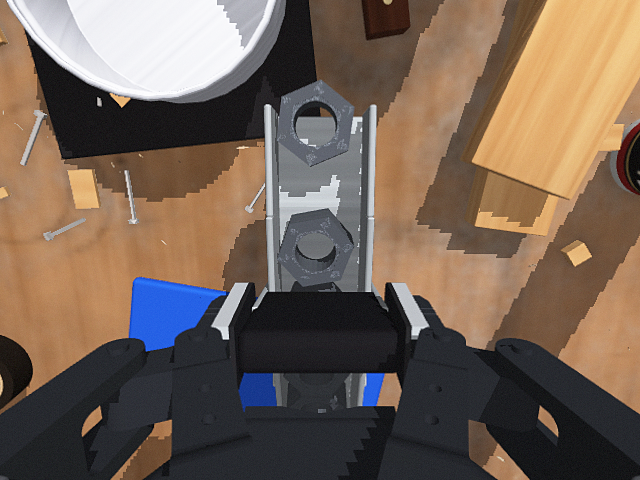

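The mat's near corner lies at about (310,137), just left of the cup's centreline, and the two front nuts are unchanged at (316,120) and (316,245). The mat is fixed, so I'll raise the tilt to about 15° against it. First I'll feel for the bench.

Request:
move_arm:
  increments:
    - [[1,0,0,-0.001,0],[1,0,0,-0.001,0],[1,0,0,-0.001,0],[1,0,0,-0.001,0],[1,0,0,0,0]]
  newtons: 25

```text
t: 17.45
tcp_pos: [0.6517, 0.1449, 0.1028]
tool_rot: [0.706, 0.708, -0.0, -0.0]
force: [0.6, -0.5, -5.6]
finger_gap: 0.583
gripper_force: 32.4
```

Request:
move_arm:
  increments:
    - [[1,0,0.002,0,0],[1,0,0.004,0,0],[1,0,0.004,0,0],[1,0,0.003,0,0],[1,0,0.002,0,0],[1,0,0.002,0.0005,0],[1,0,0,0,0]]
  newtons: 20

```text
t: 18.15
tcp_pos: [0.6518, 0.1624, 0.1037]
tool_rot: [0.706, 0.708, 0.0, 0.0]
force: [0.2, 0.6, -5.9]
finger_gap: 0.582
gripper_force: 32.4
```

```bash
python3 - <<'E'
from h import *
weigh(2,"wrist",("cup_lip","cup_grip"),"w8")
E
```

```text
t 18.25 p [0.6519 0.162  0.1037] F [-0.63 -1.03 -5.54] M [ 0.037 -0.013  0.003] gap 0.584 gf 32.4 yawY 0.13 toolz [ 0. -0. -1.] q [ 0.08  0.74  1.41 -0.    1.    0.08]
Fz mean -5.144 +- 0.501
cup_lip [([0.6502, 0.2328, 0.0651], 0.69)]
cup_grip [([0.6515, 0.1588, 0.1263], 0.97)]
tilt~ 7.2
tilt~ 9.1
```

Request:
move_arm:
  increments:
    - [[1,0,0.002,0,0],[1,0,0.002,0.0005,0],[1,0,0.002,0.0007,0],[1,0,0,0,0]]

```text
t: 18.75
tcp_pos: [0.6519, 0.1684, 0.105]
tool_rot: [0.706, 0.708, 0.0, 0.0]
force: [-0.2, 0.9, -5.5]
finger_gap: 0.579
gripper_force: 32.4
```

```bash
python3 - <<'E'
from h import *
weigh(2,"wrist",("cup_lip","cup_grip"),"w8")
E
```

```text
t 18.85 p [0.6518 0.1681 0.1049] F [ 0.52 -0.11 -5.59] M [ 0.075 -0.048  0.026] gap 0.584 gf 32.4 yawY 0.14 toolz [ 0. -0. -1.] q [ 0.09  0.74  1.4  -0.    1.    0.08]
Fz mean -5.379 +- 0.088
cup_lip [([0.6499, 0.2368, 0.0648], 0.64)]
cup_grip [([0.6528, 0.1663, 0.1266], 0.81)]
tilt~ 8.8
tilt~ 10.6
```

```bash
python3 - <<'E'
from h import *
d=manip.snapshot("wrist"); T=d["tool_from_camera"]
def w(px,p=(.6517,.1453,.1076),z=.005):
    v=np.array([(px[0]-d["cx"])/d["fx"],(px[1]-d["cy"])/d["fy"]]); u=v.copy()
    for _ in range(10): u=v/(1+d["k1"]*(u@u))
    Q=np.eye(4);Q[:3,:3]=R.from_quat([.7065,.7075,0,0]).as_matrix();Q[:3,3]=p
    M=Q@T; o=M[:3,3]; r=M[:3,:3]@np.array([*u,1]); return (o+r*(z-o[2])/r[2]).round(4)
for px in((62,159),(265,141),(310,137),(316,80)): print(px,w(px))
E
```

```text
(62, 159) [0.4941 0.1926 0.005 ]
(265, 141) [0.6179 0.2041 0.005 ]
(310, 137) [0.6454 0.2066 0.005 ]
(316, 80) [0.649  0.2388 0.005 ]
```

Request:
move_arm:
  increments:
    - [[1,0,0.0005,-0.001,0],[1,0,0.001,-0.001,0],[1,0,0.002,0,0],[1,0,0.002,0.0007,0],[1,0,0.002,0.0008,0],[1,0,0,0,0]]
  newtons: 20

```text
t: 19.6
tcp_pos: [0.6518, 0.1752, 0.1043]
tool_rot: [0.706, 0.708, -0.0, 0.0]
force: [0.6, -2.5, -5.7]
finger_gap: 0.584
gripper_force: 32.2
```

```bash
python3 - <<'E'
from h import *
weigh(2,"wrist",("cup_lip","cup_grip"),"w8")
E
```

```text
t 19.7 p [0.6518 0.1752 0.1042] F [ 0.35 -3.35 -6.39] M [-0.822 -0.052  0.087] gap 0.581 gf 32.2 yawY 0.14 toolz [-0.    -0.001 -1.   ] q [ 0.1   0.74  1.4  -0.    1.    0.1 ]
Fz mean -5.989 +- 0.205
cup_lip [([0.6506, 0.2405, 0.0603], 0.64)]
cup_grip [([0.647, 0.1693, 0.126], 0.73)]
tilt~ 10.3
tilt~ 13.7
```

Request:
move_arm:
  increments:
    - [[1,0,0.002,0.0006,0],[1,0,0.002,0.0006,0],[1,0,0.0015,0.0004,0],[1,0,0.0015,0.0004,0],[1,0,0,0,0]]
  newtons: 20

```text
t: 20.3
tcp_pos: [0.6518, 0.1829, 0.1064]
tool_rot: [0.706, 0.708, 0.0, -0.0]
force: [0.5, -3.3, -6.6]
finger_gap: 0.583
gripper_force: 31.9
```

```bash
python3 - <<'E'
from h import *
weigh(2,"wrist",("cup_lip","cup_grip"),"w9"); weigh(2,"scene")
E
```

```text
t 20.4 p [0.6518 0.1828 0.1064] F [ 0.71 -2.41 -5.51] M [-0.709 -0.051  0.095] gap 0.579 gf 31.9 yawY 0.12 toolz [ 0.  0. -1.] q [0.11 0.74 1.39 0.   1.01 0.11]
Fz mean -6.366 +- 0.135
cup_lip [([0.6498, 0.2435, 0.0637], 0.71)]
cup_grip [([0.6511, 0.1796, 0.1271], 0.96)]
tilt~ 12.4
tilt~ 15.3
t 20.6 p [0.6518 0.1826 0.1064] F [ 0.66 -2.08 -5.45] M [-0.624 -0.079  0.102] gap 0.58 gf 32.0 yawY 0.11 toolz [-0.  0. -1.] q [0.11 0.74 1.39 0.   1.01 0.11]
Fz mean -4.784 +- 0.37
cup_lip [([0.6503, 0.2473, 0.0571], 0.58)]
cup_grip [([0.6494, 0.1816, 0.1291], 0.9)]
tilt~ 15.2
tilt~ 16.2
```

Request:
move_arm:
  increments:
    - [[1,0,-0.001,0.001,0],[1,0,-0.003,0.003,0],[1,-0.003,-0.005,0.005,0],[1,-0.008,-0.007,0.006,0],[1,-0.013,-0.009,0.007,0],[1,-0.015,-0.01,0.007,0],[1,-0.015,-0.01,0.006,0],[1,-0.012,-0.008,0.004,0]]
  newtons: 50

```text
t: 21.5
tcp_pos: [0.5843, 0.1288, 0.1465]
tool_rot: [0.707, 0.708, 0.0, -0.0]
force: [0.4, 0.2, -4.8]
finger_gap: 0.579
gripper_force: 54.0
```

Request:
move_arm:
  increments:
    - [[1,-0.008,-0.005,0.002,0],[1,-0.004,-0.003,0.001,0],[1,-0.001,-0.001,0,0],[1,0,0,0,0]]

```text
t: 21.9
tcp_pos: [0.5732, 0.1205, 0.1484]
tool_rot: [0.706, 0.708, 0.0, 0.0]
force: [0.9, 0.7, -5.4]
finger_gap: 0.578
gripper_force: 54.0
```

```bash
python3 - <<'E'
from h import *
weigh(4,"wrist",("cup_lip","cup_grip"),"w10")
E
```

```text
t 22.1 p [0.5733 0.1208 0.1481] F [ 0.17  0.69 -5.7 ] M [ 0.094 -0.029  0.003] gap 0.576 gf 54.0 yawY 0.14 toolz [ 0.  0. -1.] q [0.02 0.58 1.61 0.   0.95 0.01]
Fz mean -5.285 +- 0.087
cup_lip [([0.5722, 0.1833, 0.1042], 0.73)]
cup_grip [([0.5699, 0.1177, 0.1712], 0.84)]
tilt~ 13.2
tilt~ 15.0
```

View pics/w10.png

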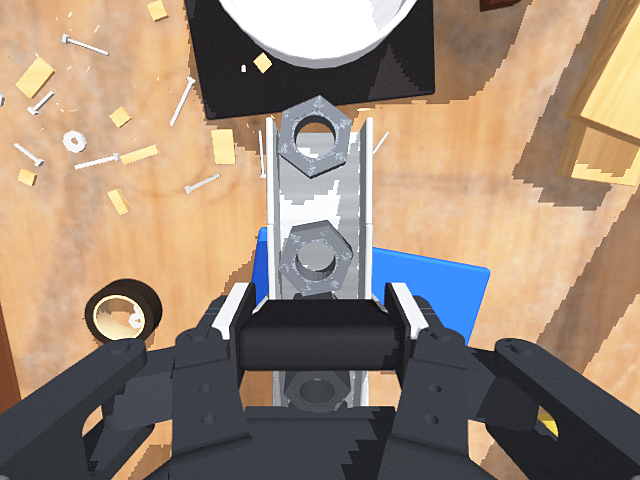

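All five nuts are still in the cup (5.3 N), the foremost at (316,138) on the lip. I'll swing gently towards the tin and brake over it so that only that nut slides off.

Request:
move_arm:
  increments:
    - [[1,0,0.004,0,0],[1,0,0.009,0,0],[1,0,0.014,0,0],[1,0,0.017,0,0],[1,0,0.018,0,0],[1,0,0,0,0],[1,0,0,0,0]]
  newtons: 60

```text
t: 22.9
tcp_pos: [0.5726, 0.1839, 0.1483]
tool_rot: [0.706, 0.709, 0.0, 0.0]
force: [0.7, 0.3, -4.5]
finger_gap: 0.576
gripper_force: 63.0
```

```bash
python3 - <<'E'
from h import *
weigh(5,"wrist",("cup_lip","cup_grip"),"w11")
E
```

```text
t 23.15 p [0.5729 0.1821 0.1484] F [ 0.    0.19 -4.57] M [ 0.157 -0.027  0.046] gap 0.576 gf 63.0 yawY 0.09 toolz [ 0. -0. -1.] q [ 0.12  0.6   1.57 -0.    0.97  0.12]
Fz mean -4.555 +- 0.255
cup_lip [([0.57, 0.2472, 0.0998], 0.75)]
cup_grip [([0.5742, 0.179, 0.1692], 0.65)]
tilt~ 13.1
tilt~ 15.7
```

View pics/w11.png

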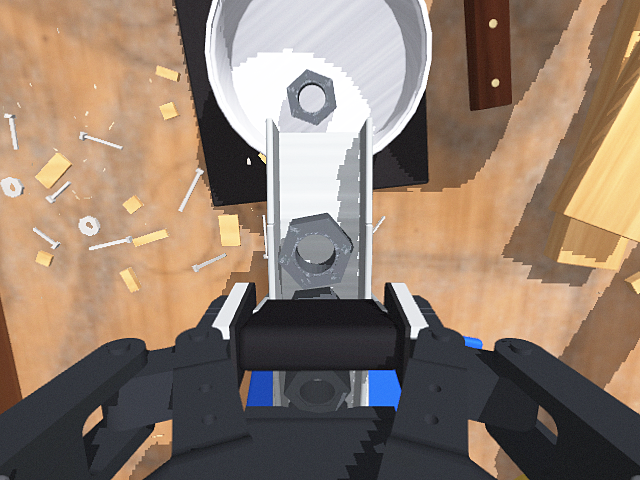

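Wrist view: nut 1 lies in the tin at (312,97), the lip is empty, and nut 2 is at (316,250). The scale reads 4.55 N. Nut 2 can't leave below 24°, so I'll raise the tilt to about 21° on the mat corner.

Request:
move_arm:
  increments:
    - [[1,0,-0.003,0,0],[1,0.002,-0.007,0,0],[1,0.008,-0.01,0,0],[1,0.014,-0.01,-0.005,0],[1,0.018,-0.005,-0.009,0],[1,0.018,0,-0.01,0],[1,0.015,0,-0.009,0],[1,0.009,0,-0.006,0]]
  newtons: 30

```text
t: 24.05
tcp_pos: [0.6593, 0.146, 0.1081]
tool_rot: [0.707, 0.707, 0.0, 0.001]
force: [-0.4, -0.5, -4.5]
finger_gap: 0.576
gripper_force: 63.0
```

Request:
move_arm:
  increments:
    - [[1,0.003,0.003,-0.002,0],[1,0,0.008,-0.0015,0],[1,0,0.008,0,0],[1,0,0.006,0,0],[1,0,0.004,0,0],[1,0,0.003,0.0005,0],[1,0,0.003,0.0005,0],[1,0,0,0,0]]
  newtons: 20

```text
t: 24.85
tcp_pos: [0.6598, 0.1828, 0.1071]
tool_rot: [0.706, 0.708, -0.0, 0.0]
force: [-0.1, -0.3, -4.0]
finger_gap: 0.574
gripper_force: 63.0
```

```bash
python3 - <<'E'
from h import *
weigh(2,"wrist",("cup_lip","cup_grip"))
E
```

```text
t 24.95 p [0.6599 0.1824 0.1069] F [ 0.51 -0.2  -5.23] M [0.113 0.001 0.019] gap 0.574 gf 63.0 yawY 0.12 toolz [ 0.  0. -1.] q [0.11 0.75 1.37 0.   1.02 0.1 ]
Fz mean -4.336 +- 0.205
cup_lip [([0.6583, 0.2463, 0.0619], 0.67)]
cup_grip [([0.6606, 0.1804, 0.1302], 0.97)]
tilt~ 13.6
tilt~ 14.8
```

Request:
move_arm:
  increments:
    - [[1,0,0.002,0,0],[1,0,0.003,0.0003,0],[1,0,0.003,0.0005,0],[1,0,0.003,0.0005,0],[1,0,0.002,0.0003,0],[1,0,0,0,0]]
  newtons: 20

```text
t: 25.65
tcp_pos: [0.66, 0.1932, 0.1083]
tool_rot: [0.706, 0.709, -0.002, 0.002]
force: [-0.3, -6.7, -3.5]
finger_gap: 0.575
gripper_force: 62.7
```

```bash
python3 - <<'E'
from h import *
weigh(2,"wrist",("cup_lip","cup_grip"))
E
```

```text
t 25.75 p [0.66   0.1931 0.1082] F [-0.09 -6.98 -3.75] M [-1.383 -0.087  0.168] gap 0.578 gf 62.7 yawY 0.22 toolz [-0.    -0.005 -1.   ] q [ 0.12  0.75  1.36 -0.01  1.03  0.12]
Fz mean -3.854 +- 0.274
cup_lip [([0.6583, 0.25, 0.0566], 0.68)]
cup_grip [([0.6575, 0.192, 0.1319], 0.8)]
tilt~ 20.0
tilt~ 20.6
```

Request:
move_arm:
  increments:
    - [[1,0,0.002,0.0003,0],[1,0,0,0,0],[1,0,-0.003,0.001,0],[1,-0.002,-0.007,0.004,0],[1,-0.008,-0.01,0.006,0],[1,-0.014,-0.012,0.008,0],[1,-0.017,-0.013,0.008,0],[1,-0.017,-0.013,0.008,0]]
  newtons: 60

```text
t: 26.65
tcp_pos: [0.6006, 0.139, 0.1447]
tool_rot: [0.707, 0.708, 0.0, -0.0]
force: [-0.2, -0.4, -4.2]
finger_gap: 0.577
gripper_force: 63.2
```

Request:
move_arm:
  increments:
    - [[1,-0.015,-0.01,0.005,0],[1,-0.009,-0.006,0.003,0],[1,-0.004,-0.003,0.001,0],[1,0,-0.001,0,0]]

```text
t: 27.05
tcp_pos: [0.5737, 0.1194, 0.1532]
tool_rot: [0.707, 0.708, 0.0, 0.0]
force: [0.4, 0.8, -4.3]
finger_gap: 0.573
gripper_force: 63.2
```

```bash
python3 - <<'E'
from h import *
weigh(4,"wrist",("cup_lip","cup_grip"),"w12")
E
```

```text
t 27.25 p [0.5746 0.1198 0.1525] F [-0.17 -0.06 -4.77] M [0.154 0.027 0.013] gap 0.577 gf 63.2 yawY 0.14 toolz [ 0.001  0.    -1.   ] q [0.02 0.58 1.6  0.   0.96 0.01]
Fz mean -4.015 +- 0.159
cup_lip [([0.5736, 0.1763, 0.1037], 0.97)]
cup_grip [([0.5714, 0.1176, 0.1749], 0.9)]
tilt~ 18.1
tilt~ 19.8
```

```bash
cat >> h.py <<'E'
def prof(fn):
    g=cv2.imread(f"pics/{fn}.png",0)[100:300,285:300].mean(1)  # strip left of the hole
    print(fn,[int(v) for v in g.reshape(-1,5).mean(1)])
E
python3 - <<'E'
from h import *
for f in("w10","w11","w12"): prof(f)
E
```

```text
w10 [37, 104, 156, 157, 154, 134, 129, 148, 162, 174, 165, 149, 147, 163, 186, 184, 184, 187, 191, 194, 216, 251, 251, 249, 245, 179, 168, 171, 151, 142, 143, 135, 133, 146, 144, 140, 148, 153, 152, 113]
w11 [148, 154, 162, 187, 215, 214, 228, 245, 244, 243, 245, 243, 243, 244, 243, 242, 242, 243, 245, 247, 244, 243, 245, 219, 147, 156, 145, 128, 128, 126, 114, 115, 119, 121, 125, 131, 138, 141, 114, 95]
w12 [34, 39, 124, 126, 125, 125, 125, 122, 119, 242, 251, 250, 251, 250, 249, 250, 250, 249, 249, 250, 251, 252, 251, 250, 251, 224, 170, 167, 156, 142, 145, 142, 134, 142, 144, 142, 149, 154, 161, 158]
```

Request:
move_arm:
  increments:
    - [[1,0,0.006,0,0],[1,0,0.014,0,0],[1,0,0.023,0,0],[1,0,0.027,0,0],[1,0,0,0,0],[1,0,0,0,0],[1,0,0,0,0]]
  newtons: 60

```text
t: 28.05
tcp_pos: [0.5736, 0.1896, 0.1526]
tool_rot: [0.706, 0.708, -0.0, 0.0]
force: [0.1, -0.0, -4.0]
finger_gap: 0.576
gripper_force: 63.5
```

```bash
python3 - <<'E'
from h import *
weigh(4,"wrist",("cup_lip","cup_grip"),"w13")
prof("w13")
E
```

```text
t 28.25 p [0.5739 0.1889 0.1527] F [-0.52  0.24 -4.2 ] M [ 0.153 -0.025  0.021] gap 0.571 gf 63.5 yawY 0.07 toolz [-0. -0. -1.] q [ 0.13  0.6   1.56 -0.    0.99  0.13]
Fz mean -4.033 +- 0.192
cup_lip [([0.5738, 0.2429, 0.1008], 0.83)]
cup_grip [([0.5708, 0.1831, 0.1775], 0.77)]
tilt~ 19.6
tilt~ 22.2
w13 [141, 149, 155, 156, 164, 184, 221, 220, 218, 244, 248, 246, 248, 247, 246, 247, 247, 247, 192, 178, 164, 149, 133, 138, 148, 159, 143, 144, 148, 150, 157, 157, 153, 153, 154, 156, 245, 236, 190, 160]
```

Request:
move_arm:
  increments:
    - [[1,0,-0.004,0,0],[1,0,-0.009,0,0],[1,0,-0.013,0,0],[1,0,-0.016,0,0],[1,0,-0.014,0,0],[1,0,-0.009,0,0],[1,0,-0.004,0,0],[1,0,0,0,0]]

```text
t: 29.15
tcp_pos: [0.5739, 0.1197, 0.1527]
tool_rot: [0.707, 0.707, 0.0, -0.0]
force: [0.6, 0.7, -4.5]
finger_gap: 0.575
gripper_force: 63.5
```

Request:
move_arm:
  increments:
    - [[1,0,0.006,0,0],[1,0,0.014,0,0],[1,0,0.023,0,0],[1,0,0.027,0,0],[1,0,0,0,0],[1,0,0,0,0],[1,0,0,0,0]]

```text
t: 29.85
tcp_pos: [0.5736, 0.191, 0.1527]
tool_rot: [0.706, 0.708, -0.0, 0.0]
force: [-0.0, -0.6, -3.2]
finger_gap: 0.578
gripper_force: 63.5
```

```bash
python3 - <<'E'
from h import *
weigh(8,"wrist",("cup_lip","cup_grip"),"w14")
prof("w14")
E
```

```text
t 30.25 p [0.574  0.19   0.1528] F [-0.55  0.13 -3.54] M [ 0.175 -0.044 -0.039] gap 0.575 gf 63.5 yawY 0.08 toolz [ 0.  0. -1.] q [0.14 0.6  1.56 0.   0.99 0.13]
Fz mean -3.845 +- 0.187
cup_lip [([0.575, 0.2493, 0.1008], 0.68)]
cup_grip [([0.5717, 0.1856, 0.1728], 0.69)]
tilt~ 16.1
tilt~ 19.7
w14 [172, 158, 146, 150, 161, 169, 187, 214, 212, 242, 246, 244, 246, 244, 243, 245, 245, 244, 243, 245, 246, 248, 246, 245, 247, 244, 237, 240, 238, 236, 237, 237, 234, 234, 236, 193, 166, 145, 126, 107]
```

Weight now reads 3.85 N and the chute in front of the plate is empty up to row 275, so two nuts are in the tin. Nut 3 can't leave below about 31°, so I'll raise the tilt to about 27° on the mat corner.

Request:
move_arm:
  increments:
    - [[1,0,-0.004,0,0],[1,0.002,-0.008,0,0],[1,0.008,-0.011,0,0],[1,0.014,-0.009,-0.005,0],[1,0.018,-0.003,-0.01,0],[1,0.018,0,-0.012,0],[1,0.015,0,-0.01,0],[1,0.009,0.004,-0.006,0]]
  newtons: 40

```text
t: 31.15
tcp_pos: [0.6601, 0.1577, 0.1083]
tool_rot: [0.707, 0.707, 0.0, 0.0]
force: [0.3, 0.2, -3.1]
finger_gap: 0.581
gripper_force: 63.6
```

Request:
move_arm:
  increments:
    - [[1,0.002,0.01,-0.0015,0],[1,0,0.01,0,0],[1,0,0.008,0,0],[1,0,0.004,0,0],[1,0,0.004,0.0004,0],[1,0,0.004,0.0004,0],[1,0,0.003,0.0002,0],[1,0,0,0,0]]
  newtons: 20

```text
t: 31.95
tcp_pos: [0.6594, 0.2004, 0.1094]
tool_rot: [0.706, 0.709, -0.002, 0.001]
force: [0.1, -6.6, -4.7]
finger_gap: 0.577
gripper_force: 63.3
```

```bash
python3 - <<'E'
from h import *
weigh(2,"wrist",("cup_lip","cup_grip"))
E
```

```text
t 32.05 p [0.6594 0.2003 0.1094] F [ 0.38 -4.57 -4.05] M [-1.237  0.04   0.23 ] gap 0.577 gf 63.4 yawY 0.22 toolz [-0.001 -0.005 -1.   ] q [ 0.14  0.75  1.35 -0.01  1.04  0.13]
Fz mean -4.627 +- 0.043
cup_lip [([0.6622, 0.2512, 0.0553], 0.81)]
cup_grip [([0.6587, 0.1955, 0.1308], 0.78)]
tilt~ 21.1
tilt~ 24.5
```

Request:
move_arm:
  increments:
    - [[1,0,0.003,0.0002,0],[1,0,0.003,0.0002,0],[1,0,0.002,0,0],[1,0,0,0,0],[1,0,-0.003,0.001,0],[1,-0.002,-0.008,0.004,0],[1,-0.008,-0.012,0.006,0],[1,-0.014,-0.014,0.008,0]]
  newtons: 60

```text
t: 32.95
tcp_pos: [0.6358, 0.1731, 0.1292]
tool_rot: [0.706, 0.708, 0.001, 0.0]
force: [-0.1, -1.0, -4.1]
finger_gap: 0.574
gripper_force: 63.2
```

Request:
move_arm:
  increments:
    - [[1,-0.017,-0.015,0.008,0],[1,-0.018,-0.014,0.008,0],[1,-0.015,-0.012,0.005,0],[1,-0.008,-0.008,0.003,0],[1,-0.004,-0.004,0.001,0],[1,0,0,0,0]]

```text
t: 33.55
tcp_pos: [0.5738, 0.1201, 0.1541]
tool_rot: [0.707, 0.708, 0.0, 0.0]
force: [-0.0, -0.4, -4.3]
finger_gap: 0.579
gripper_force: 63.2
```

```bash
python3 - <<'E'
from h import *
weigh(6,"wrist",("cup_lip","cup_grip"),"w15"); prof("w15")
E
```

```text
t 33.85 p [0.5742 0.1209 0.1533] F [ 0.56 -0.22 -2.93] M [ 0.216 -0.027 -0.03 ] gap 0.579 gf 63.2 yawY 0.16 toolz [ 0.  0. -1.] q [0.02 0.58 1.6  0.   0.96 0.01]
Fz mean -3.983 +- 0.202
cup_lip [([0.5739, 0.1727, 0.0979], 0.88)]
cup_grip [([0.5724, 0.1192, 0.1766], 0.83)]
tilt~ 23.4
tilt~ 24.5
w15 [30, 30, 89, 115, 115, 115, 115, 113, 111, 109, 107, 161, 235, 248, 246, 247, 246, 245, 247, 246, 245, 246, 247, 249, 249, 247, 247, 248, 246, 246, 246, 244, 245, 244, 243, 242, 243, 226, 180, 148]
```

Request:
move_arm:
  increments:
    - [[1,0,0.006,0,0],[1,0,0.012,0,0],[1,0,0.017,0,0],[1,0,0.023,0,0],[1,0,0.025,0,0],[1,0,0,0,0],[1,0,0,0,0],[1,0,0,0,0]]

```text
t: 34.75
tcp_pos: [0.5736, 0.2038, 0.1535]
tool_rot: [0.706, 0.708, -0.0, 0.0]
force: [-0.2, -1.4, -4.0]
finger_gap: 0.578
gripper_force: 63.3
```

```bash
python3 - <<'E'
from h import *
weigh(6,"wrist",("cup_lip","cup_grip"),"w16"); prof("w16")
E
```

```text
t 35.05 p [0.5739 0.2029 0.1536] F [-0.18  0.14 -4.09] M [0.152 0.012 0.012] gap 0.58 gf 63.3 yawY 0.07 toolz [-0. -0. -1.] q [ 0.16  0.6   1.55 -0.    0.99  0.16]
Fz mean -3.743 +- 0.202
cup_lip [([0.574, 0.2526, 0.0981], 0.74)]
cup_grip [([0.5725, 0.2012, 0.1744], 0.9)]
tilt~ 23.6
tilt~ 25.6
w16 [253, 253, 252, 220, 179, 155, 142, 149, 160, 171, 189, 208, 239, 245, 242, 245, 243, 242, 244, 243, 241, 242, 244, 247, 246, 244, 245, 245, 243, 243, 243, 240, 206, 192, 176, 153, 139, 131, 128, 124]
```

Request:
move_arm:
  increments:
    - [[1,0,-0.004,0,0],[1,0,-0.01,0,0],[1,0,-0.016,0,0],[1,0,-0.019,0,0],[1,0,-0.017,0,0],[1,0,-0.011,0,0],[1,0,-0.005,0,0],[1,0,-0.001,0,0]]

```text
t: 35.95
tcp_pos: [0.5739, 0.1196, 0.1537]
tool_rot: [0.707, 0.707, 0.0, -0.0]
force: [-1.2, 0.3, -4.8]
finger_gap: 0.577
gripper_force: 63.3
```

Request:
move_arm:
  increments:
    - [[1,0,0.006,0,0],[1,0,0.012,0,0],[1,0,0.017,0,0],[1,0,0.022,0,0],[1,0,0.026,0,0],[1,0,0,0,0],[1,0,0,0,0],[1,0,0,0,0]]

```text
t: 36.75
tcp_pos: [0.5734, 0.2041, 0.1535]
tool_rot: [0.706, 0.708, -0.0, -0.0]
force: [-0.1, -0.3, -3.7]
finger_gap: 0.576
gripper_force: 63.3
```

```bash
python3 - <<'E'
from h import *
weigh(5,"wrist",("cup_lip","cup_grip"),"w17"); prof("w17")
E
```

```text
t 37.0 p [0.5739 0.2029 0.1536] F [-0.18 -0.02 -4.67] M [ 0.151 -0.02   0.012] gap 0.573 gf 63.3 yawY 0.07 toolz [-0. -0. -1.] q [ 0.16  0.6   1.55 -0.    0.99  0.16]
Fz mean -3.75 +- 0.178
cup_lip [([0.5724, 0.2543, 0.1], 0.96)]
cup_grip [([0.5729, 0.2005, 0.1741], 0.9)]
tilt~ 21.6
tilt~ 24.1
w17 [254, 254, 253, 224, 183, 161, 151, 155, 166, 181, 196, 216, 242, 248, 246, 247, 246, 245, 247, 246, 233, 200, 187, 171, 149, 141, 137, 147, 149, 145, 150, 153, 160, 163, 161, 157, 162, 196, 247, 244]
```

Request:
move_arm:
  increments:
    - [[1,0,-0.004,0,0],[1,0,-0.01,0,0],[1,0,-0.016,0,0],[1,0,-0.019,0,0],[1,0,-0.017,0,0],[1,0,-0.011,0,0],[1,0,-0.005,0,0],[1,0,-0.001,0,0]]

```text
t: 37.9
tcp_pos: [0.5739, 0.1196, 0.1537]
tool_rot: [0.707, 0.707, 0.0, -0.0]
force: [0.1, -0.1, -4.0]
finger_gap: 0.577
gripper_force: 63.3
```

Request:
move_arm:
  increments:
    - [[1,0,0.006,0,0],[1,0,0.013,0,0],[1,0,0.018,0,0],[1,0,0.022,0,0],[1,0,0.024,0,0],[1,0,0,0,0],[1,0,0,0,0],[1,0,0,0,0]]

```text
t: 38.7
tcp_pos: [0.5736, 0.2039, 0.1536]
tool_rot: [0.706, 0.708, -0.0, 0.0]
force: [0.2, 0.1, -3.5]
finger_gap: 0.58
gripper_force: 63.4
```

```bash
python3 - <<'E'
from h import *
weigh(8,"wrist",("cup_lip","cup_grip"),"w18"); prof("w18")
E
```

```text
t 39.1 p [0.574  0.2031 0.1536] F [ 0.34  0.2  -3.92] M [ 0.135 -0.032  0.041] gap 0.576 gf 63.4 yawY 0.08 toolz [ 0.  0. -1.] q [0.16 0.6  1.55 0.   0.99 0.16]
Fz mean -3.391 +- 0.089
cup_lip [([0.5736, 0.2519, 0.0975], 0.71)]
cup_grip [([0.5718, 0.1975, 0.1762], 0.79)]
tilt~ 23.0
tilt~ 26.3
w18 [253, 253, 252, 222, 181, 155, 144, 150, 161, 176, 192, 211, 240, 246, 243, 246, 244, 243, 245, 244, 242, 243, 245, 248, 247, 245, 246, 246, 244, 244, 244, 241, 242, 242, 241, 239, 240, 242, 245, 242]
```

Nut 3 is out: the weight is 3.39 N and the chute is clear back to the plate, so two nuts remain. Now I'll go gently back to the board, turning the spout to -x again.

Request:
move_arm:
  increments:
    - [[1,0,-0.006,0,0],[1,0,-0.014,0,0],[1,-0.004,-0.022,0.002,4],[1,-0.01,-0.028,0.002,8],[1,-0.013,-0.03,0,8],[1,-0.013,-0.03,0,8],[1,-0.013,-0.03,0,8],[1,-0.013,-0.03,0,8]]

```text
t: 40.0
tcp_pos: [0.5068, 0.0113, 0.1578]
tool_rot: [0.387, 0.922, -0.0, -0.0]
force: [0.6, -0.7, -3.6]
finger_gap: 0.575
gripper_force: 63.4
```

Request:
move_arm:
  increments:
    - [[1,-0.013,-0.03,0,8],[1,-0.013,-0.03,0,8],[1,-0.013,-0.03,0,8],[1,-0.013,-0.024,0,8],[1,-0.012,-0.016,-0.002,8],[1,-0.006,-0.008,-0.006,6],[1,-0.002,-0.002,-0.008,0],[1,0,0,0,0]]

```text
t: 40.8
tcp_pos: [0.4346, -0.1268, 0.1409]
tool_rot: [0.001, 1.0, 0.0, -0.001]
force: [-0.6, 0.3, -2.5]
finger_gap: 0.579
gripper_force: 63.4
```

```bash
python3 - <<'E'
from h import *
weigh(3,"scene"); marks("top",["board","tin"],"t9")
print([np.round(x["xyz"],4) for x in manip.mark_of("board","scene")])
a=cv2.imread("pics/top0.png",0);i=cv2.imread("pics/t9.png",0)
for (x0,y0,w,h) in ((254,222,22,56),(250,215,70,75)):
    T=a[y0:y0+h,x0:x0+w]; S=i[y0-8:y0+h+8,x0-8:x0+w+8]
    r=cv2.matchTemplate(cv2.resize(S,None,fx=8,fy=8,interpolation=2),cv2.resize(T,None,fx=8,fy=8,interpolation=2),cv2.TM_CCOEFF_NORMED)
    _,m,_,l=cv2.minMaxLoc(r); print("shift px",l[0]/8-8,l[1]/8-8,round(m,3))
c=i[205:295,235:335]; cv2.imwrite("pics/t9c.png",cv2.resize(cv2.imread("pics/t9.png")[205:295,235:335],None,fx=6,fy=6,interpolation=2))
E
```

```text
t 40.95 p [ 0.4361 -0.1263  0.1416] F [ 0.69  0.67 -3.01] M [-0.011  0.149  0.01 ] gap 0.573 gf 63.4 yawY 90.09 toolz [ 0. -0. -1.] q [-0.53  0.45  1.94 -0.    0.75 -2.1 ]
Fz mean -2.905 +- 0.323
cup_lip [([0.3879, -0.127, 0.0831], 0.94)]
cup_grip [([0.435, -0.1277, 0.1624], 0.68)]
tilt~ 26.9
tilt~ 27.3
top board [([0.5325, -0.1372, -0.0005], 0.8), ([0.6073, 0.0513, 0.001], 0.71)]
top tin [([0.5728, 0.2911, 0.0034], 0.93)]
[array([ 0.6054,  0.0501, -0.0019]), array([ 5.337e-01, -1.316e-01,  2.000e-04])]
shift px -2.0 -0.25 0.85
shift px -1.875 -0.125 0.886
```

Request:
move_arm:
  increments:
    - [[1,0,0,-0.01,0],[1,0,0,-0.012,0],[1,0,0,-0.006,0],[1,0.002,0,-0.003,0],[1,0.004,0,-0.002,0],[1,0.006,0,0,0],[1,0.006,0,0,0],[1,0,0,0,0]]
  newtons: 20

```text
t: 42.05
tcp_pos: [0.4538, -0.1262, 0.1096]
tool_rot: [-0.001, 1.0, 0.0, -0.0]
force: [-1.4, 0.9, 9.1]
finger_gap: 0.577
gripper_force: 66.6
```

```bash
python3 - <<'E'
from h import *
weigh(2,"scene")
E
```

```text
t 42.15 p [ 0.4537 -0.1262  0.1096] F [-1.54  0.31  9.08] M [0.366 0.757 0.091] gap 0.578 gf 66.4 yawY 90.14 toolz [-0.001  0.    -1.   ] q [-0.51  0.53  1.92  0.    0.69 -2.08]
Fz mean 9.029 +- 0.034
cup_lip [([0.3889, -0.1299, 0.0592], 0.83)]
cup_grip [([0.4537, -0.1305, 0.1296], 0.79)]
tilt~ 15.0
tilt~ 16.5
```

Request:
move_arm:
  increments:
    - [[1,0.006,0,0,0],[1,0.006,0,-0.001,0],[1,0.006,0,-0.001,0],[1,0.006,0,-0.0015,0],[1,0.006,0,-0.002,0],[1,0.005,0,-0.002,0],[1,0,0,-0.001,0],[1,0,0,0,0]]
  newtons: 20

```text
t: 43.05
tcp_pos: [0.4892, -0.1263, 0.1013]
tool_rot: [-0.001, 1.0, -0.0, 0.0]
force: [-5.5, 2.4, 15.0]
finger_gap: 0.582
gripper_force: 67.7
```

```bash
python3 - <<'E'
from h import *
weigh(2,"scene")
E
```

```text
t 43.15 p [ 0.4892 -0.1263  0.1013] F [-5.77  2.04 15.  ] M [ 0.185  1.15  -0.138] gap 0.576 gf 67.7 yawY 90.1 toolz [ 0.001 -0.    -1.   ] q [-0.47  0.58  1.85  0.    0.72 -2.05]
Fz mean 15.461 +- 0.292
cup_lip [([0.408, -0.1245, 0.0707], 0.86)]
cup_grip [([0.4893, -0.1268, 0.1231], 0.73)]
tilt~ 0.4
tilt~ 1.6
```

Request:
move_arm:
  increments:
    - [[1,0,0,0.004,0],[1,0.006,0,0.001,0],[1,0.012,0,0,0],[1,0.012,0,0,0],[1,0.008,0,0,0],[1,0.004,0,-0.001,0],[1,0,0,-0.003,0],[1,0,0,-0.0015,0]]
  newtons: 20

```text
t: 44.05
tcp_pos: [0.5328, -0.1268, 0.1013]
tool_rot: [-0.001, 1.0, -0.0, 0.002]
force: [0.6, 3.1, 18.3]
finger_gap: 0.578
gripper_force: 67.6
```

```bash
python3 - <<'E'
from h import *
weigh(2,"scene")
E
```

```text
t 44.15 p [ 0.5326 -0.1268  0.1015] F [1.37 0.6  9.51] M [ 0.305  0.218 -0.004] gap 0.574 gf 66.9 yawY 90.11 toolz [ 0.004 -0.001 -1.   ] q [-0.44  0.61  1.74  0.    0.78 -2.01]
Fz mean 13.402 +- 3.43
cup_lip [([0.4496, -0.1261, 0.0719], 0.61)]
cup_grip [([0.5327, -0.1298, 0.1228], 0.68)]
tilt~ -0.9
tilt~ 0.5
```

Request:
move_arm:
  increments:
    - [[-0.3,0,0,0,0],[-0.5,0,0,0,0],[-1,0,0,0,0],[-1,0,0,0,0],[-1,0,0,0,0],[-1,0,0,0.02,0],[-1,0,0,0.05,0],[-1,0,0,0.05,0]]

```text
t: 45.05
tcp_pos: [0.5298, -0.1261, 0.2197]
tool_rot: [-0.001, 1.0, 0.001, -0.002]
force: [1.5, -0.4, 0.8]
finger_gap: 1.0
gripper_force: 0.0
```

```bash
python3 - <<'E'
from h import *
st(); marks("scene",["cup_grip","cup_lip"]); a=marks("top",["cup_grip","cup_lip","tin"],"t10"); w=marks("wrist",["cup_grip"],"w20")
A=cv2.resize(a["img"][205:295,235:335,::-1],(400,360),interpolation=2)
B=cv2.resize(w["img"][:,:,::-1],(400,300)); 
cv2.imwrite("pics/fin.png",np.hstack([A,cv2.copyMakeBorder(B,0,60,0,0,0)]))
def off(p):
    W=a["world_to_cam"];c=W[:3,:3]@np.array(p)+W[:3,3];u=c[:2]/c[2];u=u*(1+a["k1"]*(u@u));return np.array([u[0]*a["fx"]+a["cx"],u[1]*a["fy"]+a["cy"]])
print("px per mm y",(off([.57,.29,.04])-off([.57,.28,.04]))/10)
E
```

```text
t 45.05 p [ 0.5298 -0.1261  0.2197] F [ 1.55 -0.37  0.76] M [-0.039 -0.043 -0.012] gap 1.0 gf 0.0 yawY 90.11 toolz [-0.004  0.002 -1.   ] q [-0.44  0.44  1.65 -0.    1.06 -2.01]
scene cup_grip [([0.533, -0.1301, 0.1247], 0.59), ([0.4461, 0.4619, 0.0015], 0.51)]
scene cup_lip [([0.4515, -0.1248, 0.0705], 0.92)]
top cup_grip [([0.5342, -0.1262, 0.1258], 0.93)]
top cup_lip [([0.4497, -0.1271, 0.0767], 0.61)]
top tin []
wrist cup_grip [([0.5305, -0.1263, 0.1228], 0.98)]
px per mm y [-0.36439126 -0.00379786]
```

View pics/fin.png

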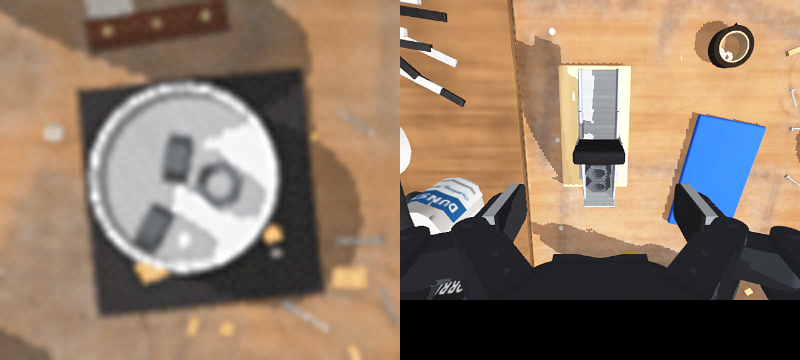

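The left panel shows three nuts in the tin. The right panel shows the cup upright on the board with its nuts behind the grip. My earlier probe moved the tin about 5 mm towards +y (2 px in the top view), so I'll nudge it back with closed fingers.

Request:
move_arm:
  increments:
    - [[-1,0,0.02,0.01,0],[-0.5,0.003,0.04,0,0],[1,0.006,0.045,0,0],[1,0.006,0.045,0,0],[1,0.006,0.045,0,0],[1,0.006,0.045,0,0],[1,0.006,0.045,0,0],[1,0.006,0.045,0,0]]
  newtons: 20

```text
t: 46.3
tcp_pos: [0.5692, 0.2052, 0.2281]
tool_rot: [-0.001, 1.0, -0.0, -0.001]
force: [0.7, 0.1, 0.8]
finger_gap: -0.002
gripper_force: 0.0
```

Request:
move_arm:
  increments:
    - [[1,0.002,0.045,0,0],[1,0,0.045,0,0],[1,0,0.045,0,0],[1,0,0.035,0,0],[1,0,0.016,0,0],[1,0,0,0,0]]

```text
t: 46.9
tcp_pos: [0.5709, 0.3911, 0.228]
tool_rot: [-0.003, 1.0, -0.0, -0.001]
force: [0.4, -0.8, -0.1]
finger_gap: -0.004
gripper_force: 0.0
```

```bash
python3 - <<'E'
from h import *
st()
manip.snapshot("scene"); print([np.round(x["xyz"],4) for x in manip.mark_of("tin","scene")])
marks("wrist",["tin","screws"])
E
```

```text
t 46.9 p [0.5709 0.3911 0.228 ] F [ 0.42 -0.78 -0.13] M [ 0.022 -0.018 -0.022] gap -0.004 gf 0.0 yawY 90.29 toolz [-0.002 -0.001 -1.   ] q [ 0.44  0.63  1.25 -0.    1.27 -1.14]
[array([0.5703, 0.286 , 0.0031])]
wrist tin [([0.571, 0.2826, -0.0006], 0.67)]
wrist screws [([0.4463, 0.4601, -0.003], 0.75)]
```

Request:
move_arm:
  increments:
    - [[1,0,0,-0.045,0],[1,0,0,-0.045,0],[1,0,0,-0.045,0],[1,0,0,-0.04,0],[1,0,0,-0.015,0],[1,0,-0.006,0,0],[1,0,-0.006,0,0],[1,0,0,0,0]]

```text
t: 47.95
tcp_pos: [0.5739, 0.3769, 0.0424]
tool_rot: [-0.0, 1.0, 0.001, 0.002]
force: [0.4, 0.3, 0.4]
finger_gap: -0.0
gripper_force: 0.0
```

Request:
move_arm:
  increments:
    - [[1,0,-0.003,0,0],[1,0,-0.002,0,0],[1,0,-0.002,0,0],[1,0,-0.002,0,0],[1,0,-0.001,0,0],[1,0,0,0,0]]

```text
t: 48.55
tcp_pos: [0.5717, 0.3674, 0.0396]
tool_rot: [-0.001, 1.0, -0.0, -0.0]
force: [-0.0, 0.6, -1.4]
finger_gap: -0.001
gripper_force: 0.0
```

```bash
cat >> h.py <<'E'
def tinshift(fn):
    d=manip.snapshot("top"); cv2.imwrite(f"pics/{fn}.png",d["img"][:,:,::-1])
    a=cv2.imread("pics/top0.png",0);i=cv2.imread(f"pics/{fn}.png",0)
    for (x0,y0,w,h) in ((295,222,18,56),(262,262,40,14),(254,240,22,38)):
        T=a[y0:y0+h,x0:x0+w]; S=i[y0-8:y0+h+8,x0-8:x0+w+8]
        r=cv2.matchTemplate(cv2.resize(S,None,fx=8,fy=8,interpolation=2),cv2.resize(T,None,fx=8,fy=8,interpolation=2),cv2.TM_CCOEFF_NORMED)
        _,m,_,l=cv2.minMaxLoc(r); print("shift px",l[0]/8-8,l[1]/8-8,round(m,3))
E
python3 - <<'E'
from h import *
st(); tinshift("t11")
E
```

```text
t 48.55 p [0.5717 0.3674 0.0396] F [-0.03  0.56 -1.41] M [-0.016 -0.016 -0.008] gap -0.001 gf 0.0 yawY 90.12 toolz [-0. -0. -1.] q [ 0.41  0.83  1.41 -0.    0.9  -1.17]
shift px -2.125 -0.25 0.938
shift px -0.625 -0.625 0.809
shift px 5.125 5.5 0.47
```

Request:
move_arm:
  increments:
    - [[1,0,-0.002,0,0],[1,0,-0.002,0,0],[1,0,-0.002,0,0],[1,0,-0.001,0,0],[1,0,0,0,0]]

```text
t: 49.1
tcp_pos: [0.572, 0.3608, 0.0396]
tool_rot: [-0.001, 1.0, 0.0, 0.0]
force: [0.5, 3.4, -1.0]
finger_gap: 0.001
gripper_force: 1.0
```

```bash
python3 - <<'E'
from h import *
st(); tinshift("t12")
E
```

```text
t 49.1 p [0.572  0.3608 0.0396] F [ 0.49  3.44 -0.97] M [ 0.298 -0.068  0.009] gap 0.001 gf 1.0 yawY 90.11 toolz [ 0.001  0.001 -1.   ] q [ 0.4   0.83  1.42  0.    0.89 -1.18]
shift px -1.5 -0.25 0.945
shift px 1.5 -1.0 0.738
shift px 4.125 -8.0 0.471
```

Contact is made at about 3 N and the tin is moving back, with 1.5 px (about 4 mm) still to go.

Request:
move_arm:
  increments:
    - [[1,0,-0.002,0,0],[1,0,-0.0015,0,0],[1,0,-0.0005,0,0],[1,0,0,0,0]]

```text
t: 49.55
tcp_pos: [0.5718, 0.3563, 0.0396]
tool_rot: [-0.001, 1.0, -0.0, -0.0]
force: [1.0, 1.7, 0.2]
finger_gap: -0.001
gripper_force: 1.0
```

```bash
python3 - <<'E'
from h import *
st(); tinshift("t13")
E
```

```text
t 49.55 p [0.5718 0.3563 0.0396] F [1.01 1.67 0.23] M [ 0.388 -0.006  0.015] gap -0.001 gf 1.0 yawY 90.12 toolz [-0. -0. -1.] q [ 0.39  0.83  1.43 -0.    0.89 -1.18]
shift px -0.125 -0.125 0.956
shift px 3.375 -0.875 0.741
shift px 6.0 -8.0 0.487
```

The tin is back to within about 0.5 mm. I'll back off, rise and do a final check.

Request:
move_arm:
  increments:
    - [[1,0,0.005,0,0],[1,0,0.02,0,0],[1,0,0.01,0.02,0],[1,0,0,0.045,0],[1,0,0,0.045,0],[1,0,0.03,0.045,0],[1,0,0.03,0.02,0],[1,0,0,0,0]]

```text
t: 50.4
tcp_pos: [0.5734, 0.4538, 0.2168]
tool_rot: [-0.003, 1.0, 0.003, 0.005]
force: [-0.5, 0.3, 0.4]
finger_gap: 0.0
gripper_force: 0.0
```

```bash
python3 - <<'E'
from h import *
st(); tinshift("t14"); marks("scene",["cup_grip","cup_lip","tin","tape","glue","screws"],k=1)
print(manip.sign_off())
E
```

```text
t 50.4 p [0.5734 0.4538 0.2168] F [-0.49  0.26  0.36] M [ 0.003 -0.005 -0.006] gap 0.0 gf 0.0 yawY 90.31 toolz [ 0.009  0.006 -1.   ] q [ 0.52  0.69  1.16  0.    1.29 -1.06]
shift px 0.0 0.125 0.966
shift px -0.25 0.25 0.94
shift px -0.25 0.0 0.929
scene cup_grip [([0.5334, -0.1288, 0.1265], 0.96)]
scene cup_lip [([0.4481, -0.1255, 0.0711], 0.92)]
scene tin [([0.5672, 0.2793, 0.009], 0.9)]
scene tape [([0.4225, 0.0463, -0.0002], 0.61)]
scene glue [([0.7687, -0.0792, -0.0009], 0.65)]
scene screws [([0.446, 0.4584, -0.0003], 0.75)]
the job is handed in; nothing more can be done
None
```

Handed in at 50.4 s: three nuts are in the tin and the cup is upright on its board with the other two, released; because the arm cannot tilt, the nuts left by tilting the cup in the grip against fixed edges and braking gently over the tin rather than by slow tipping, and the tin slid about 5 mm during one attempt and was pushed back to within about 1 mm.

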